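# Seat the frit in the column end plate and clip it in

## Task

Get the column's end plate ready to be turned over: with the fingertips, push the white sintered glass disc sideways across the face of the dark steel plate until it drops flat into the round recess in the middle. Then push the two small retaining clips round by their upright pins until each points at the middle of the plate and lies over the disc's edge. The disc must only be pushed, never picked up or lifted, and the spanner, tweezers, petri dish and small beaker stay where they are.

Things in the scene. Friction and masses are not known exactly. Their poses are not given: they have to be found in the camera images.
- end_plate: Round dark steel column end plate, 120 mm diameter, fixed, at any yaw. Origin on the worktop under its centre, z up; flat top face 22 mm above the worktop, with a round recess in the middle: 47.5 mm diameter, 6 mm deep, square edge. Disc starts on the plate's -x half; clip pivots at y +45 and -45 mm; a side port with black fitting, lower than the top face, sticks out to x = +90 mm.
- seat (a point): centre of the recess floor, 16 mm above the worktop (6 mm below the plate's top face); axes as the plate
- frit: White sintered glass disc, 44 mm diameter, 6 mm thick, about 22 g, loose. Origin: centre of its underside, z up. Starts flat on the plate's top face, partly overhanging the recess, its centre 28 to 38 mm from the plate's centre. Fully home its origin is at seat (1.75 mm play all round) and its top is flush with the top face.
- clip_left (a joint): Bright steel retaining clip, 10 mm wide strip lying 2 to 5 mm above the plate's top face, pivot screw at plate x 0, y +45 mm (head 7 mm above the face). Rad, 0..1.8: 0 = closed (hard stop), strip points at plate centre, tip 31 mm from pivot; 1.57 = open, points to plate +x. Closes clockwise seen from above. Stays where left; 2 N at the pin moves it. Clears a seated disc by 2 mm; a disc not fully down blocks it.
- clip_right (a joint): Bright steel retaining clip, 10 mm wide strip lying 2 to 5 mm above the plate's top face, pivot screw at plate x 0, y -45 mm (head 7 mm above the face). Rad, 0..1.8: 0 = closed (hard stop), strip points at plate centre, tip 31 mm from pivot; 1.57 = open, points to plate +x. Closes counter-clockwise seen from above. Stays where left; 2 N at the pin moves it. Clears a seated disc by 2 mm; a disc not fully down blocks it.
- clip_left_pin (a point): Top centre of the upright round steel pin by which clip_left is pushed: 8 mm diameter, top 20 mm above the plate's top face, 22 mm from the pivot axis; in the plate frame at x = 0, y = +23 mm with the clip closed, at x = +22, y = +45 mm at joint value 1.57.
- clip_right_pin (a point): Top centre of the upright round steel pin by which clip_right is pushed: 8 mm diameter, top 20 mm above the plate's top face, 22 mm from the pivot axis; in the plate frame at x = 0, y = -23 mm with the clip closed, at x = +22, y = -45 mm at joint value 1.57.
- spanner: small double open-ended steel spanner, 132 x 20 x 5 mm, lying flat to the right of the plate; origin under its middle, long along its y
- tweezers: steel tweezers, 122 x 13 x 9 mm, lying flat to the left of the plate; origin under their middle, long along their y
- petri_dish: clear flat dish, 64 mm diameter, 13 mm high, to the left of and beyond the plate; origin under its centre
- beaker: small clear beaker, 46 mm diameter, 58 mm high, beyond and to the right of the plate; origin under its centre
There are look-alikes about, which are no part of the job. Of the things that look like the end_plate, the smaller one is meant.

How it is judged:
By the outcome, as a careful person would: the job done as asked, in the order asked, and still so for the second after the job is handed in, with the robot touching nothing.
It also fails if it takes over 54 s, if anything falls off the work surface, if the arm or the gripper's body presses on something with over 40 N, if the wrist force passes 120 N, or if a joint passes its speed limit or range.

## Robot

A 6-joint arm with a two-finger parallel gripper is mounted at the origin on a cart in front of the work surface, level with it; the furniture and walls round the work are solid. World frame = base frame: x ahead of the robot, y to its left, z up, the work surface at z = 0. Lengths are in m, angles in rad, forces in N, time in s.
With the tool pointing down it reaches from about 0.35 to 0.775 m from the base axis. Payload 5.5 kg.
Tool frame: the origin (TCP) lies at the centre of the arm's flange, where the gripper is bolted on; the fingertips stand 173 mm ahead of it and the grasp point (between the pads) lies tcp_to_grasp ahead of it (tcp_to_grasp is the distance from the TCP to the grasp point, in m); z points along the fingers, x is the direction in which the jaws open and shut, and the axes are right-handed (so a half turn about z gives the same grasp; the last joint's range is limited). The gripper opens to 85 mm and grips with 20 to 120 N. Pads are 22 mm wide; open, the fingers measure 114 mm over their backs; the gripper's body (76 mm by 85 mm) begins 54 mm behind the grasp point. The pads swing forward as they close: fully open they stand 13 mm farther back than shut.
Start: joints at [-1.375, 0.313, 0.046, 1.304, 0, 1.431], TCP at [0.189, -0.543, 0.405] pointing down, gripper open.
Joint ranges: [-2.76, 2.76], [-0.86, 1.69], [-1.03, 1.26], [-2.2, 2.34], [-1.47, 1.5], [-3.14, 3.14]. Speed limits (rad/s): [2.57, 2.57, 3.14, 3.14, 3.14, 3.14].

## Interface

Orientations are given as a 3x3 rotation matrix whose columns are the frame's x, y, z axes.
In Python, from station import read_state, get_image, hand_in, tcp_to_grasp gives the robot as it stands. The module is installed in compiled form; this text tells all that it offers.
- The arm moves only by the shell command python3 -m crank 'ROWS'. ROWS is JSON, a list of rows, each an object of numbers: "tx", "ty", "tz": the shift along the world's x, y, z in mm; "yaw": the turn about the world's z in degrees; "grip": the closure, from 0 (fully open) to 1 (shut). A call has 1 to 20 rows; each row is the pose to reach, as a shift and turn from the pose measured when the call began; what a row does not reach only later rows make up. A row lasts 1/10 s, in which the tool goes at most 50 mm and 8.59 degrees, less where a joint would pass 70% of its speed; a pose out of reach is approached as far as the arm can. A call with a gripper value outside its range is refused whole. The fingers move at their own pace and stop on an object; the grip force is fixed at half the most. Time passes only in rows, so rows that repeat a pose let the fingers close. It gives the time, the measured TCP pose, the force and the opening at its end, in the units of the state.
- read_state(): the state, without advancing time (a new reading comes with each control period).
- get_image(name): name is "side" or "top"; returns a dict with "color" (480x640x3 uint8, red, green, blue), "depth" (480x640 float32, m along the optical axis (not along the pixel's ray), 0 where there is no reading), "mtx" (3x3 intrinsics, pixels), "world_to_cam" (4x4, takes a point from world to camera coordinates). Camera axes: x right, y up, looking along -z (the intrinsics and any distortion apply to the point x, -y, -z); pixel columns grow to the right and rows downward; lengths in m; the calibration is good to about 2 mm. A picture is of the moment at which its call begins.
- hand_in(): hands the job in, once; it reports no verdict.
The state is a dict: "clock": time; "joint_pos": joint angles; "qvel": joint speeds; "tau": joint torques, N m; "position": TCP position; "eef_rot": TCP orientation; "contact_force": force on the tool from outside, world axes, zero at the start; "wrist_torque": the same for the moment, N m; "finger_gap": opening from 0.0 (shut) to 1.0 (fully open).
Only numpy, scipy, OpenCV 4.12 (cv2) and the standard library are available. Lean on these libraries where they do the work, as an engineer would, in place of code of your own. Each camera call takes 0.05 s, during which the arm holds its last target.

## Working session

There is one attempt and no reset: what is moved stays moved. The work goes in short steps, Python scripts to look and compute and a shell command to move; the robot and the scene stay as the last step left them, time stands still between calls to the robot, and variables do not carry over. Pictures are saved under pics/ and viewed, and the job is handed in when it is done.

```bash
mkdir -p pics; ls; cat > h.py <<'E'
import numpy as np, cv2
from station import *
def snap(n,tag):
    d=get_image(n); cv2.imwrite(f'pics/{tag}.png',d['color'][:,:,::-1]); np.savez(f'pics/{tag}.npz',**{k:np.asarray(v) for k,v in d.items()}); return d
def load(tag): return dict(np.load(f'pics/{tag}.npz'))
def ray(d,u,v,z):
    K=d['mtx'];T=d['world_to_cam'];R=T[:3,:3];t=T[:3,3]
    c=np.array([(u-K[0,2])/K[0,0],-(v-K[1,2])/K[1,1],-1.0])
    o=-R.T@t; w=R.T@c; s=(z-o[2])/w[2]; return o+s*w
def proj(d,p):
    K=d['mtx'];T=d['world_to_cam'];c=T[:3,:3]@np.asarray(p)+T[:3,3]
    return K[0,0]*c[0]/-c[2]+K[0,2], K[1,1]*-c[1]/-c[2]+K[1,2]
E
python3 - <<'E'
from h import *
s=read_state();print(s); print(tcp_to_grasp if not callable(tcp_to_grasp) else tcp_to_grasp())
for n in('top','side'):
    d=snap(n,n+'0'); print([k for k in d]); print(d['mtx'],d['world_to_cam'])
E
```

```text
pics
{'clock': 0.0, 'joint_pos': array([-1.37458114e+00,  3.13978523e-01,  4.49424373e-02,  1.30358169e+00,
       -7.42990173e-06,  1.43119622e+00]), 'qvel': array([ 0.00028946,  0.00025912, -0.00081843, -0.00055964, -0.00109977,
        0.00177213]), 'tau': array([ 1.25758594e-03, -4.80627036e+01,  2.98532170e+01,  1.93453190e-02,
       -2.41863745e-05,  1.29872143e-05]), 'position': array([ 0.18943389, -0.54267883,  0.40380608]), 'eef_rot': array([[ 3.29538712e-01, -9.44141995e-01, -3.62394135e-04],
       [-9.44140339e-01, -3.29538819e-01,  1.78504831e-03],
       [-1.80476201e-03, -2.46091600e-04, -9.99998341e-01]]), 'contact_force': array([0.08355484, 0.0133163 , 0.77608769]), 'wrist_torque': array([-0.00228875,  0.01735524, -0.00304353]), 'finger_gap': 1.0016494587938325}
0.1547
['color', 'depth', 'mtx', 'world_to_cam']
[[554.9794883    0.         322.16824936]
 [  0.         554.9794883  240.90085535]
 [  0.           0.           1.        ]] [[-0.01434661 -0.99987581  0.0065216   0.03616751]
 [ 0.99207843 -0.01342007  0.12490113 -0.55560159]
 [-0.1247981   0.00826185  0.99214776 -0.99522042]
 [ 0.          0.          0.          1.        ]]
['color', 'depth', 'mtx', 'world_to_cam']
[[569.57357111   0.         321.71456218]
 [  0.         569.57357111 231.26922775]
 [  0.           0.           1.        ]] [[-0.43412009 -0.90047116 -0.02629514  0.28853826]
 [ 0.35579251 -0.19819869  0.91330662 -0.26005407]
 [-0.82761793  0.38712914  0.40642292 -0.69972325]
 [ 0.          0.          0.          1.        ]]
```

View pics/top0.png

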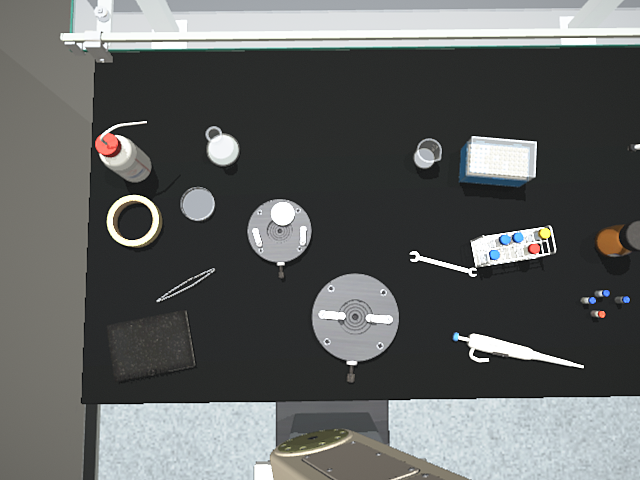

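View pics/side0.png

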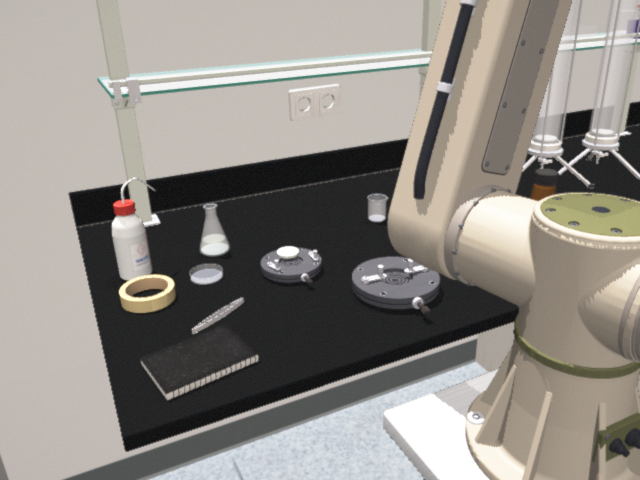

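Two plates look alike in the top view: one at (280,231), about 64 px wide with the white disc on it at (283,213), and one at (355,317), about 86 px wide with no disc. The smaller one at (280,231) fits. I'll confirm in an enlarged crop.

```bash
python3 - <<'E'
from h import *
d=load('top0');c=d['color'][185:290,225:335,::-1]
a=cv2.resize(c,None,fx=5.4,fy=5.4,interpolation=cv2.INTER_CUBIC);cv2.imwrite('pics/crop0.png',a)
d=load('side0');c=d['color'][235:295,250:335,::-1]
a=cv2.resize(c,None,fx=8,fy=8,interpolation=cv2.INTER_CUBIC);cv2.imwrite('pics/crop0s.png',a)
E
```

```text
(no output)
```

View pics/crop0.png

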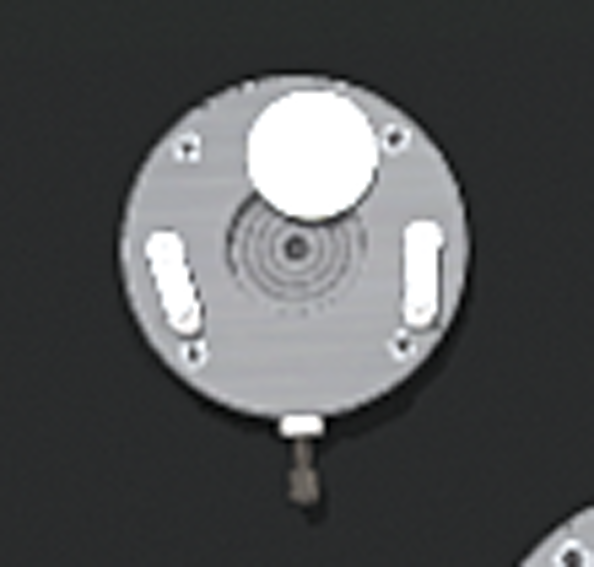

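View pics/crop0s.png

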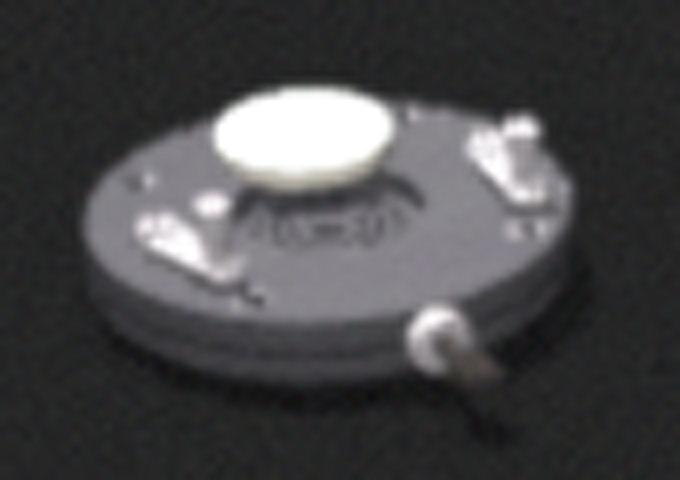

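The crop confirms it: the small plate carries the disc at crop (312,155), has its port pointing towards the robot (300,420), and both clips are open, with pivots at about (165,245) and (422,235). Now I'll measure.

```bash
python3 - <<'E'
from h import *
d=load('top0');im=d['color'].astype(int)
g=im.mean(2)
def show(n,p):print(n,np.round(np.array(p)*1000,1))
m=((g>75)).astype(np.uint8); 
roi=np.zeros_like(m); roi[190:262,240:322]=1; m*=roi
n,l,s,c=cv2.connectedComponentsWithStats(m); i=1+s[1:,4].argmax(); print(s[i],c[i])
cn=max(cv2.findContours((l==i).astype(np.uint8),0,1)[0],key=cv2.contourArea)
hull=cv2.convexHull(cn)[:,0].astype(float)
P=np.array([ray(d,u,v,.022)[:2] for u,v in cn[:,0]])
from scipy.optimize import least_squares
f=least_squares(lambda q:np.hypot(*(P-q[:2]).T)-q[2],[*P.mean(0),.06],loss='soft_l1',f_scale=.001)
show('plate',f.x); C=f.x[:2]
# disc
w=(im.min(2)>225).astype(np.uint8)*roi
n,l,s,c=cv2.connectedComponentsWithStats(w)
for j in range(1,n):
    if s[j,4]>15: print(s[j],c[j])
j=1+s[1:,4].argmax()
cn=max(cv2.findContours((l==j).astype(np.uint8),0,1)[0],key=cv2.contourArea)
P=np.array([ray(d,u,v,.028)[:2] for u,v in cn[:,0]])
q=least_squares(lambda q:np.hypot(*(P-q[:2]).T)-q[2],[*P.mean(0),.022],loss='soft_l1',f_scale=.001).x
show('disc',q); D=q[:2]; show('D-C',D-C)
for nm,u,v in(('pivL',422,235),('pivR',165,245)): show(nm,ray(d,225+u/5.4,185+v/5.4,.029))
for nm,u,v in(('recess ctr',295,248),):show(nm,ray(d,225+u/5.4,185+v/5.4,.016))
show('port',ray(d,225+303/5.4,185+490/5.4,.010))
E
```

```text
[ 247  199   65   63 3199] [278.97624258 230.28446389]
plate [579.4 109.3  59.8]
[271 202  24  23 437] [282.22196796 213.04805492]
[300 226   7  19 110] [302.50909091 234.74545455]
[252 228  10  18 101] [256.61386139 236.16831683]
disc [610.7 102.6  21.5]
D-C [31.3 -6.7]
pivL [580.6  63.6  29. ]
pivR [578.3 152.6  29. ]
recess ctr [578.5 108.5  16. ]
port [494.  106.5  10. ]
```

```bash
python3 -m crank '[{"tx":40,"ty":50,"yaw":8,"grip":0.75},{"tx":70,"ty":90,"yaw":16,"grip":0.75},{"tx":100,"ty":130,"yaw":24,"grip":0.75},{"tx":130,"ty":170,"yaw":32,"grip":0.75},{"tx":160,"ty":210,"yaw":40,"grip":0.75},{"tx":190,"ty":250,"yaw":48,"grip":0.75},{"tx":215,"ty":290,"yaw":56,"grip":0.75},{"tx":240,"ty":330,"yaw":64,"grip":0.75},{"tx":265,"ty":370,"yaw":72,"grip":0.75},{"tx":290,"ty":410,"yaw":80,"grip":0.75},{"tx":315,"ty":440,"yaw":88,"grip":0.75},{"tx":340,"ty":470,"yaw":96,"grip":0.75},{"tx":360,"ty":500,"yaw":104,"grip":0.75},{"tx":380,"ty":530,"yaw":112,"grip":0.75},{"tx":400,"ty":560,"yaw":120,"grip":0.75},{"tx":420,"ty":590,"yaw":128,"grip":0.75},{"tx":440,"ty":615,"yaw":136,"grip":0.75},{"tx":460,"ty":637,"yaw":143,"grip":0.75},{"tx":461,"ty":637,"yaw":149.6,"grip":0.75},{"tx":461,"ty":637,"yaw":149.6,"grip":0.75}]'
python3 - <<'E'
from h import *
s=read_state();print(s['position'],s['eef_rot'],s['joint_pos'])
E
```

```text
[ 0.18943155 -0.54272713  0.40390177] [[ 3.29525900e-01 -9.44146484e-01 -3.13271032e-04]
 [-9.44145226e-01 -3.29525977e-01  1.55654396e-03]
 [-1.57283645e-03 -2.17148201e-04 -9.99998740e-01]] [-1.37460252e+00  3.13919946e-01  4.50948535e-02  1.30355899e+00
 -3.83221294e-06  1.43118850e+00]invalid input
```

```bash
python3 -m crank '[{"tx":40,"ty":50,"tz":0,"yaw":8,"grip":0.75},{"tx":70,"ty":90,"tz":0,"yaw":16,"grip":0.75},{"tx":100,"ty":130,"tz":0,"yaw":24,"grip":0.75},{"tx":130,"ty":170,"tz":0,"yaw":32,"grip":0.75},{"tx":160,"ty":210,"tz":0,"yaw":40,"grip":0.75},{"tx":190,"ty":250,"tz":0,"yaw":48,"grip":0.75},{"tx":215,"ty":290,"tz":0,"yaw":56,"grip":0.75},{"tx":240,"ty":330,"tz":0,"yaw":64,"grip":0.75},{"tx":265,"ty":370,"tz":0,"yaw":72,"grip":0.75},{"tx":290,"ty":410,"tz":0,"yaw":80,"grip":0.75},{"tx":315,"ty":440,"tz":0,"yaw":88,"grip":0.75},{"tx":340,"ty":470,"tz":0,"yaw":96,"grip":0.75},{"tx":360,"ty":500,"tz":0,"yaw":104,"grip":0.75},{"tx":380,"ty":530,"tz":0,"yaw":112,"grip":0.75},{"tx":400,"ty":560,"tz":0,"yaw":120,"grip":0.75},{"tx":420,"ty":590,"tz":0,"yaw":128,"grip":0.75},{"tx":440,"ty":615,"tz":0,"yaw":136,"grip":0.75},{"tx":460,"ty":637,"tz":0,"yaw":143,"grip":0.75},{"tx":461,"ty":637,"tz":0,"yaw":149.6,"grip":0.75},{"tx":461,"ty":637,"tz":0,"yaw":149.6,"grip":0.75}]'
python3 - <<'E'
from h import *
s=read_state();print(s['position'],s['eef_rot'],s['joint_pos'])
E
```

```text
clock: 2.1
position: [0.6508, 0.0952, 0.4026]
eef_rot: [[0.192, 0.981, -0.002], [0.981, -0.192, -0.002], [-0.002, -0.002, -1.0]]
contact_force: [-0.3, -0.6, -0.5]
finger_gap: 0.251
[0.65078581 0.09521543 0.40264092] [[ 0.19183511  0.98142436 -0.00234979]
 [ 0.98142488 -0.19183928 -0.00170177]
 [-0.00212094 -0.00197969 -0.99999579]] [ 0.02366198  0.48307717  0.29382929  1.38393785 -0.0016457   0.21669813]
```

```bash
python3 -m crank '[{"tx":0,"ty":0,"tz":-45,"yaw":0,"grip":0.75},{"tx":0,"ty":0,"tz":-90,"yaw":0,"grip":0.75},{"tx":0,"ty":0,"tz":-135,"yaw":0,"grip":0.75},{"tx":0,"ty":0,"tz":-170,"yaw":0,"grip":0.75},{"tx":0,"ty":0,"tz":-188,"yaw":0,"grip":0.75},{"tx":0,"ty":0,"tz":-188,"yaw":0,"grip":0.75},{"tx":0,"ty":0,"tz":-188,"yaw":0,"grip":0.75}]'
python3 - <<'E'
from h import *
d=snap('side','s1');t=snap('top','t1')
c=d['color'][140:300,220:420,::-1]
cv2.imwrite('pics/s1c.png',cv2.resize(c,None,fx=3.6,fy=3.6,interpolation=cv2.INTER_CUBIC))
c=t['color'][160:290,215:345,::-1]
cv2.imwrite('pics/t1c.png',cv2.resize(c,None,fx=4.5,fy=4.5,interpolation=cv2.INTER_CUBIC))
E
```

```text
clock: 2.8
position: [0.6506, 0.0947, 0.215]
eef_rot: [[0.194, 0.981, -0.003], [0.981, -0.194, -0.002], [-0.002, -0.002, -1.0]]
contact_force: [1.6, -0.0, 0.2]
finger_gap: 0.248
```

View pics/s1c.png

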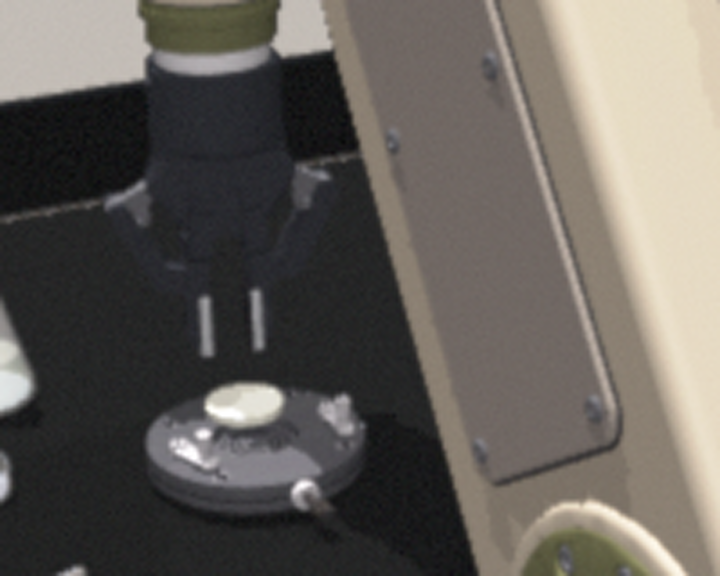

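View pics/t1c.png

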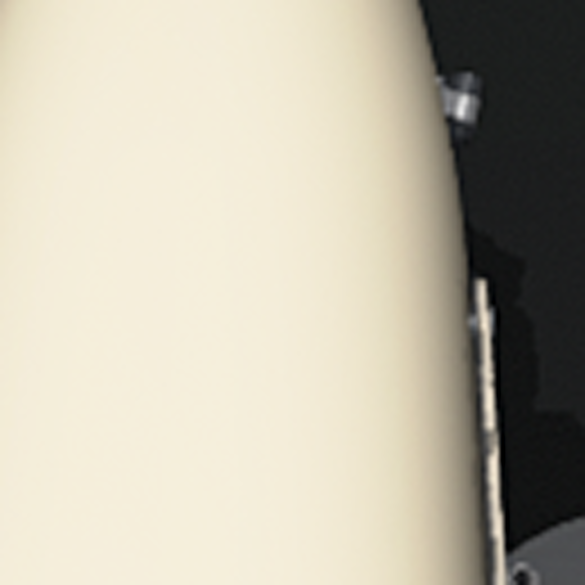

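The side crop shows the two pads above the plate, beyond the disc, with their lower ends at about (207,357) and (259,350). The arm hides the plate from the top camera. I'll work out the tip height from the side view.

```bash
python3 - <<'E'
from h import *
d=load('side0'); d=load('s1')
G=np.array([650.6,94.7])/1e3;u=np.array([.981,-.194]);l=np.array([.194,.981])
for sgn in(1,-1):
  for z in (.035,.04,.045,.05,.06):
    p=[*(G-.011*u+sgn*.0105*l),z]; q=proj(d,p); print(sgn,z,((q[0]-220)*3.6,(q[1]-140)*3.6))
E
```

```text
1 0.035 (np.float64(213.52192895533025), np.float64(365.13592149516137))
1 0.04 (np.float64(213.0277316915186), np.float64(357.21804749774435))
1 0.045 (np.float64(212.53181943870402), np.float64(349.2726964828983))
1 0.05 (np.float64(212.0341832542042), np.float64(341.2997251737614))
1 0.06 (np.float64(211.03370300746113), np.float64(325.2703435670814))
-1 0.035 (np.float64(249.43095664017775), np.float64(360.41623889213326))
-1 0.04 (np.float64(249.0006466453478), np.float64(352.521169521793))
-1 0.045 (np.float64(248.56884921315773), np.float64(344.5988095440198))
-1 0.05 (np.float64(248.1355566178964), np.float64(336.6490172121101))
-1 0.06 (np.float64(247.26445476687343), np.float64(320.6665635738213))
```

```bash
python3 -m crank '[{"tx":0,"ty":0,"tz":-10,"yaw":0,"grip":0.75},{"tx":0,"ty":0,"tz":-16,"yaw":0,"grip":0.75},{"tx":0,"ty":0,"tz":-17,"yaw":0,"grip":0.75},{"tx":0,"ty":0,"tz":-17,"yaw":0,"grip":0.75}]'
python3 -m crank '[{"tx":0,"ty":0,"tz":-1,"yaw":0,"grip":0.75},{"tx":0,"ty":0,"tz":-1,"yaw":0,"grip":0.75}]'
python3 -m crank '[{"tx":0,"ty":0,"tz":-1,"yaw":0,"grip":0.75},{"tx":0,"ty":0,"tz":-1,"yaw":0,"grip":0.75}]'
```

```text
clock: 3.3
position: [0.6513, 0.095, 0.1992]
eef_rot: [[0.193, 0.981, -0.0], [0.981, -0.193, -0.002], [-0.002, 0.0, -1.0]]
contact_force: [-0.2, -0.1, 0.2]
finger_gap: 0.252
clock: 3.5
position: [0.6513, 0.095, 0.1982]
eef_rot: [[0.193, 0.981, -0.0], [0.981, -0.193, -0.002], [-0.002, -0.0, -1.0]]
contact_force: [0.1, -0.3, 0.0]
finger_gap: 0.249
clock: 3.7
position: [0.6513, 0.095, 0.1971]
eef_rot: [[0.193, 0.981, -0.0], [0.981, -0.193, -0.002], [-0.002, -0.0, -1.0]]
contact_force: [0.6, 0.6, -0.3]
finger_gap: 0.251
```

```bash
python3 -m crank '[{"tx":-3,"ty":0.6,"tz":1,"yaw":0,"grip":0.75},{"tx":-5,"ty":1,"tz":1,"yaw":0,"grip":0.75},{"tx":-5,"ty":1,"tz":0,"yaw":0,"grip":0.75},{"tx":-5,"ty":1,"tz":0,"yaw":0,"grip":0.75}]'
python3 -m crank '[{"tx":0,"ty":0,"tz":-1,"yaw":0,"grip":0.75},{"tx":0,"ty":0,"tz":-1,"yaw":0,"grip":0.75}]'
python3 -m crank '[{"tx":0,"ty":0,"tz":-0.7,"yaw":0,"grip":0.75},{"tx":0,"ty":0,"tz":-0.7,"yaw":0,"grip":0.75}]'
```

```text
clock: 4.1
position: [0.6461, 0.0961, 0.197]
eef_rot: [[0.193, 0.981, -0.0], [0.981, -0.193, -0.002], [-0.002, -0.0, -1.0]]
contact_force: [-0.5, 0.7, -0.2]
finger_gap: 0.248
clock: 4.3
position: [0.6461, 0.0961, 0.1958]
eef_rot: [[0.193, 0.981, -0.001], [0.981, -0.193, -0.002], [-0.002, -0.0, -1.0]]
contact_force: [-0.2, 0.0, -0.2]
finger_gap: 0.254
clock: 4.5
position: [0.6461, 0.096, 0.195]
eef_rot: [[0.193, 0.981, -0.001], [0.981, -0.193, -0.002], [-0.002, -0.001, -1.0]]
contact_force: [0.7, 0.3, -0.4]
finger_gap: 0.254
```

```bash
python3 -m crank '[{"tx":0,"ty":0,"tz":1.5,"yaw":0,"grip":0.75},{"tx":-3,"ty":0.6,"tz":1.5,"yaw":0,"grip":0.75},{"tx":-6,"ty":1.2,"tz":1.5,"yaw":0,"grip":0.75},{"tx":-9,"ty":1.8,"tz":1.5,"yaw":0,"grip":0.75},{"tx":-12,"ty":2.4,"tz":1.5,"yaw":0,"grip":0.75}]'
python3 - <<'E'
from h import *
d=snap('side','s2')
c=d['color'][190:300,240:350,::-1]
cv2.imwrite('pics/s2c.png',cv2.resize(c,None,fx=5,fy=5,interpolation=cv2.INTER_CUBIC))
E
```

```text
clock: 5.0
position: [0.6337, 0.0985, 0.1965]
eef_rot: [[0.193, 0.981, -0.001], [0.981, -0.193, -0.002], [-0.002, -0.001, -1.0]]
contact_force: [1.1, 0.1, -0.0]
finger_gap: 0.254
```

View pics/s2c.png

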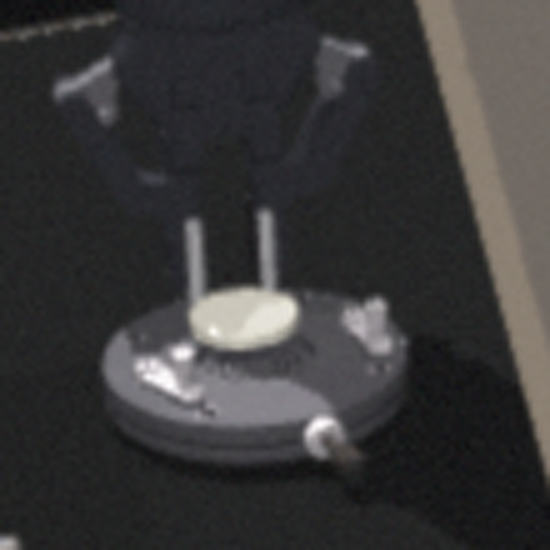

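The pads, at crop (195,270) and (268,260), are now against the far side of the disc at (245,318), pushing at plate-face level. I'll keep going.

```bash
python3 -m crank '[{"tx":-3,"ty":0.6,"tz":0,"yaw":0,"grip":0.75},{"tx":-6,"ty":1.2,"tz":0,"yaw":0,"grip":0.75},{"tx":-9,"ty":1.8,"tz":0,"yaw":0,"grip":0.75},{"tx":-12,"ty":2.4,"tz":0,"yaw":0,"grip":0.75},{"tx":-15,"ty":3,"tz":0,"yaw":0,"grip":0.75},{"tx":-17,"ty":3.4,"tz":0,"yaw":0,"grip":0.75}]'
python3 - <<'E'
from h import *
d=snap('side','s3')
c=d['color'][190:300,240:350,::-1]
cv2.imwrite('pics/s3c.png',cv2.resize(c,None,fx=5,fy=5,interpolation=cv2.INTER_CUBIC))
E
```

```text
clock: 5.65
position: [0.6159, 0.1021, 0.1965]
eef_rot: [[0.193, 0.981, -0.002], [0.981, -0.193, -0.002], [-0.002, -0.001, -1.0]]
contact_force: [-0.7, 0.8, -0.0]
finger_gap: 0.251
```

View pics/s3c.png

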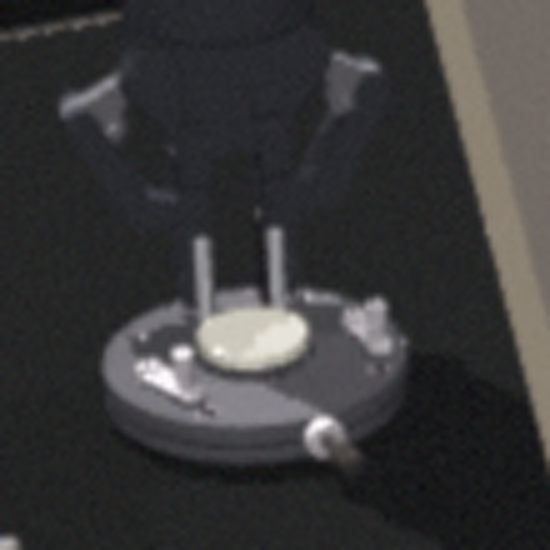

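The disc is now over the recess, tilted a little, with its centre at crop (253,338). I'll go slowly for the last few mm.

```bash
python3 -m crank '[{"tx":-1.5,"ty":0.3,"tz":0,"yaw":0,"grip":0.75},{"tx":-3,"ty":0.6,"tz":0,"yaw":0,"grip":0.75},{"tx":-4,"ty":0.8,"tz":0,"yaw":0,"grip":0.75},{"tx":-5,"ty":1,"tz":0,"yaw":0,"grip":0.75},{"tx":-5.7,"ty":1.1,"tz":0,"yaw":0,"grip":0.75},{"tx":-5.7,"ty":1.1,"tz":0,"yaw":0,"grip":0.75}]'
python3 - <<'E'
from h import *
d=snap('side','s4')
c=d['color'][190:300,240:350,::-1]
cv2.imwrite('pics/s4c.png',cv2.resize(c,None,fx=5,fy=5,interpolation=cv2.INTER_CUBIC))
E
```

```text
clock: 6.3
position: [0.6099, 0.1033, 0.1964]
eef_rot: [[0.193, 0.981, -0.002], [0.981, -0.193, -0.002], [-0.002, -0.002, -1.0]]
contact_force: [-0.1, 0.2, 0.2]
finger_gap: 0.253
```

View pics/s4c.png

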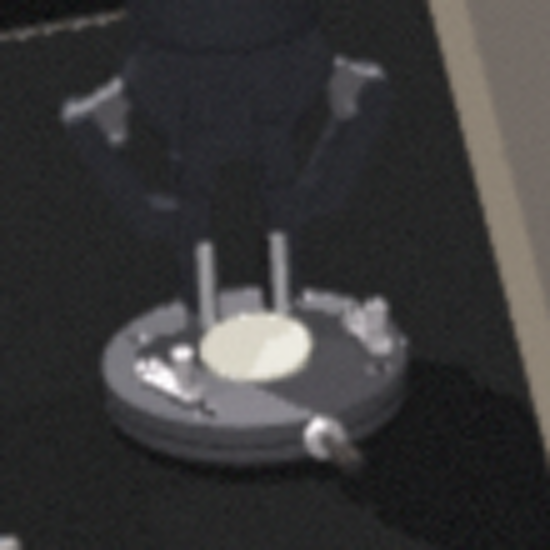

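The disc now looks flush, with no side wall showing, centred at crop (256,346). I'll check that with depth and an ellipse fit.

```bash
cat > disc.py <<'E'
import sys
from h import *
from scipy.optimize import least_squares
def disc(tag,box):
    d=load(tag);im=d['color'].astype(int);y0,y1,x0,x1=box
    m=np.zeros(im.shape[:2],np.uint8);r=im[y0:y1,x0:x1];m[y0:y1,x0:x1]=(r.min(2)>140)
    n,l,s,c=cv2.connectedComponentsWithStats(m);j=1+s[1:,4].argmax();print(s[j],c[j])
    mm=(l==j).astype(np.uint8)
    cn=max(cv2.findContours(mm,0,1)[0],key=cv2.contourArea)[:,0]
    P=np.array([ray(d,u,v,.022)[:2] for u,v in cn])
    q=least_squares(lambda q:np.hypot(*(P-q[:2]).T)-q[2],[*P.mean(0),.022],loss='soft_l1',f_scale=.001).x
    print('disc at face height',np.round(q*1000,1))
    K=d['mtx'];T=d['world_to_cam']
    def pts(mask):
        v,u=np.nonzero(mask);z=d['depth'][v,u];k=z>0;u,v,z=u[k],v[k],z[k]
        c=np.c_[(u-K[0,2])/K[0,0]*z,-(v-K[1,2])/K[1,1]*z,-z]
        return (c-T[:3,3])@T[:3,:3]
    p=pts(cv2.erode(mm,np.ones((3,3))));A=np.c_[p[:,:2]-q[:2],np.ones(len(p))]
    s=np.linalg.lstsq(A,p[:,2],rcond=None)[0];print('plane slope',s[:2].round(3),'z',(s[2]*1e3).round(2),'rms',np.std(p[:,2]-A@s))
    w=np.zeros_like(m);w[y0:y1,x0:x1]=1;p=pts(w);rr=np.hypot(p[:,0]-.5793,p[:,1]-.1088)
    k=(rr>.028)&(rr<.055)&(p[:,2]<.027);print('face z med',np.median(p[k,2])*1e3)
disc(sys.argv[1],[int(a) for a in sys.argv[2:6]])
E
python3 disc.py s4 245 272 275 312; python3 disc.py side0 240 270 275 312
```

```text
[280 245  22  22 275] [290.28363636 258.20363636]
disc at face height [586.2 107.2  30.9]
plane slope [ 0.119 -0.061] z 24.84 rms 0.001128790298587259
face z med 20.790320202527262
[276 246  24  12 225] [287.41333333 251.53777778]
disc at face height [614.9 100.7  25.1]
plane slope [ 0.01  -0.003] z 26.53 rms 0.0009640241670153673
face z med 21.067157505567863
```

```bash
python3 disc.py s4 254 272 279 304; python3 disc.py s3 250 272 277 304
```

```text
[280 254  22  13 237] [290.43881857 259.37130802]
disc at face height [579.4 109.7  24.9]
plane slope [ 0.106 -0.055] z 23.75 rms 0.0011131648732149984
face z med 20.797991969498998
[280 250  22  14 224] [289.91964286 256.6875    ]
disc at face height [591.3 106.2  24.7]
plane slope [0.003 0.002] z 26.5 rms 0.0009958481165083363
face z med 20.827354678730146
```

Depth shows it isn't home: it tilts about 0.12 along the push direction, with the trailing edge still on the rim. I'll push on in small steps.

```bash
python3 -m crank '[{"tx":-0.7,"ty":0.1,"tz":0,"yaw":0,"grip":0.75},{"tx":-0.7,"ty":0.1,"tz":0,"yaw":0,"grip":0.75}]'
python3 -c "
from h import *
snap('side','s5')"; python3 disc.py s5 254 272 279 304
python3 -m crank '[{"tx":-0.7,"ty":0.1,"tz":0,"yaw":0,"grip":0.75},{"tx":-0.7,"ty":0.1,"tz":0,"yaw":0,"grip":0.75}]'
python3 -c "
from h import *
snap('side','s6')"; python3 disc.py s6 254 272 279 304
```

```text
clock: 6.55
position: [0.6092, 0.1034, 0.1964]
eef_rot: [[0.193, 0.981, -0.002], [0.981, -0.193, -0.002], [-0.002, -0.002, -1.0]]
contact_force: [0.2, 0.4, -0.9]
finger_gap: 0.249
[280 256  22  11 193] [290.52849741 260.67357513]
disc at face height [574.  111.5  21.4]
plane slope [-0.012  0.019] z 20.82 rms 0.0009614331357252623
face z med 20.625321188588586
clock: 6.8
position: [0.6085, 0.1035, 0.1964]
eef_rot: [[0.193, 0.981, -0.002], [0.981, -0.193, -0.002], [-0.002, -0.002, -1.0]]
contact_force: [-0.3, -0.3, -0.6]
finger_gap: 0.247
[280 255  22  12 195] [290.54871795 260.61538462]
disc at face height [574.2 111.3  21.5]
plane slope [-0.01   0.022] z 20.59 rms 0.0009087189555075074
face z med 20.831874759933374
```

The disc has dropped: slope is about 0, and its top reads 20.6–20.8 mm against 20.6–20.8 for the face. I'll back off, raise, and measure the pins (tops at z = 42 mm) in the starting images.

```bash
python3 -m crank '[{"tx":3,"ty":-0.6,"tz":0,"yaw":0,"grip":0.75},{"tx":4,"ty":-0.8,"tz":10,"yaw":0,"grip":0.75},{"tx":4,"ty":-0.8,"tz":50,"yaw":0,"grip":0.75},{"tx":4,"ty":-0.8,"tz":90,"yaw":0,"grip":0.9},{"tx":4,"ty":-0.8,"tz":90,"yaw":0,"grip":1}]'
python3 - <<'E'
from h import *
s=load('side0');t=load('top0')
C=np.array([.5793,.1088]);ex=np.array([-1,-.02]);ey=np.array([.02,-1])
def rep(n,p):
    q=p[:2]-C;print(n,(p*1e3).round(1),'plate',(q@ex*1e3).round(1),(q@ey*1e3).round(1))
rep('R side',ray(s,250+212/8,235+205/8,.042)); rep('L side',ray(s,250+522/8,235+128/8,.042))
rep('R top tip',ray(t,225+187/5.4,185+320/5.4,.027));rep('L top tip',ray(t,225+419/5.4,185+318/5.4,.027))
for n,p,a in (('plate centre',[*C,.022],0),('pivL',[*(C+.045*ey),.029],0),('pivR',[*(C-.045*ey),.029],0)):
    print(n,proj(s,p))
d=snap('side','s7')
c=d['color'][220:300,250:350,::-1]
cv2.imwrite('pics/s7c.png',cv2.resize(c,None,fx=7.5,fy=7.5,interpolation=cv2.INTER_CUBIC))
E
```

```text
clock: 7.35
position: [0.6149, 0.1028, 0.2936]
eef_rot: [[0.193, 0.981, 0.009], [0.981, -0.193, -0.001], [0.001, 0.009, -1.0]]
contact_force: [0.2, 0.2, -0.2]
finger_gap: 0.0
R side [549.8 149.3  42. ] plate 28.6 -41.1
L side [552.1  67.1  42. ] plate 28.1 41.2
R top tip [552.3 145.2  27. ] plate 26.3 -36.9
L top tip [551.9  65.   27. ] plate 28.3 43.2
plate centre (np.float64(290.66485322864276), np.float64(259.24789408217174))
pivL (np.float64(310.97942807363694), np.float64(251.08608018996068))
pivR (np.float64(269.33463963706697), np.float64(261.2430875426531))
```

View pics/s7c.png

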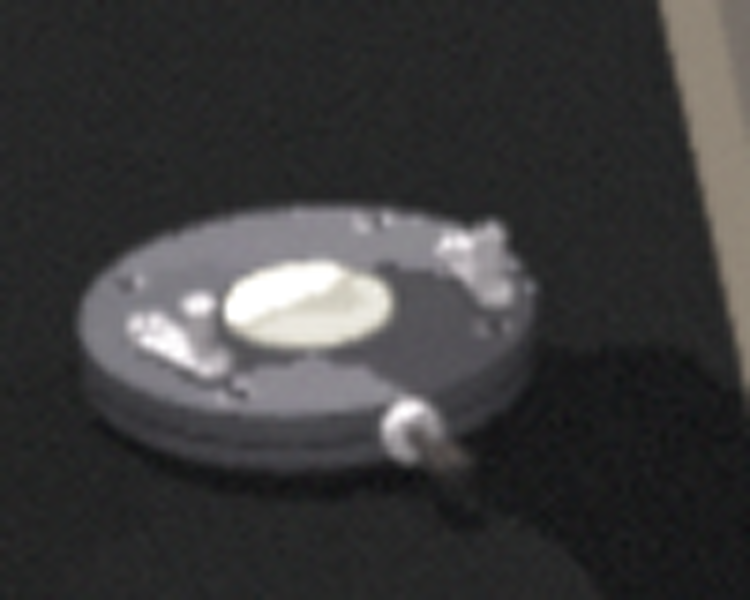

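The disc sits inside the recess (crop (308,303)) and both clips are still open: right-hand-world pin top at about (490,235), left-hand at about (200,303). Next is clip_left, on the world -y side: shut fingers, tool y axis at 45°, pushing diagonally +x+y.

```bash
python3 -m crank '[{"tx":-15,"ty":-10,"tz":0,"yaw":8,"grip":1},{"tx":-30,"ty":-20,"tz":0,"yaw":16,"grip":1},{"tx":-45,"ty":-30,"tz":0,"yaw":24,"grip":1},{"tx":-60,"ty":-40,"tz":0,"yaw":32,"grip":1},{"tx":-70,"ty":-50,"tz":0,"yaw":40,"grip":1},{"tx":-75.3,"ty":-53,"tz":0,"yaw":48,"grip":1},{"tx":-75.3,"ty":-53,"tz":0,"yaw":56.2,"grip":1},{"tx":-75.3,"ty":-53,"tz":-40,"yaw":56.2,"grip":1},{"tx":-75.3,"ty":-53,"tz":-70,"yaw":56.2,"grip":1},{"tx":-75.3,"ty":-53,"tz":-70,"yaw":56.2,"grip":1}]'
python3 - <<'E'
from h import *
d=snap('side','s8')
c=d['color'][190:290,250:350,::-1]
cv2.imwrite('pics/s8c.png',cv2.resize(c,None,fx=5.5,fy=5.5,interpolation=cv2.INTER_CUBIC))
E
```

```text
clock: 8.4
position: [0.5361, 0.0498, 0.2165]
eef_rot: [[-0.708, 0.706, -0.005], [0.706, 0.708, 0.004], [0.007, -0.0, -1.0]]
contact_force: [-0.5, -0.1, -0.2]
finger_gap: 0.002
```

View pics/s8c.png

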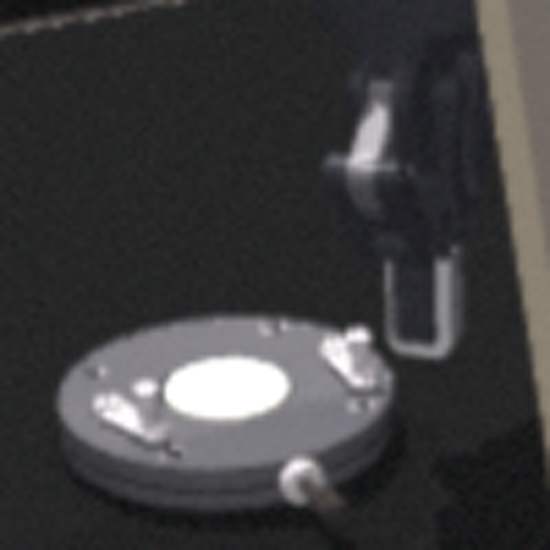

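The shut fingers, tip at crop (420,355), stand clear outside the clip_left pin at (360,337). I'll go down and push diagonally.

```bash
python3 -m crank '[{"tx":3.5,"ty":0,"tz":-5,"yaw":0,"grip":1},{"tx":3.5,"ty":0,"tz":-10.5,"yaw":0,"grip":1},{"tx":3.5,"ty":0,"tz":-10.5,"yaw":0,"grip":1},{"tx":6.5,"ty":3,"tz":-10.5,"yaw":0,"grip":1},{"tx":9.5,"ty":6,"tz":-10.5,"yaw":0,"grip":1},{"tx":12.5,"ty":9,"tz":-10.5,"yaw":0,"grip":1},{"tx":15.5,"ty":12,"tz":-10.5,"yaw":0,"grip":1}]'
python3 - <<'E'
from h import *
d=snap('side','s9')
c=d['color'][190:290,250:350,::-1]
cv2.imwrite('pics/s9c.png',cv2.resize(c,None,fx=5.5,fy=5.5,interpolation=cv2.INTER_CUBIC))
E
```

```text
clock: 9.15
position: [0.551, 0.0621, 0.2078]
eef_rot: [[-0.708, 0.706, -0.007], [0.706, 0.708, 0.004], [0.008, -0.002, -1.0]]
contact_force: [-6.2, -1.0, 2.0]
finger_gap: -0.002
```

View pics/s9c.png

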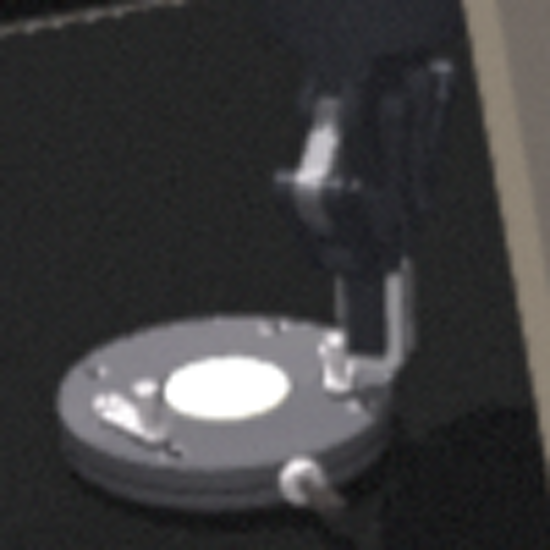

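The pin has moved to crop (333,345), in contact with the finger, so the clip is turning. Carrying on.

```bash
python3 -m crank '[{"tx":3,"ty":3,"tz":-1,"yaw":0,"grip":1},{"tx":6,"ty":6,"tz":-1,"yaw":0,"grip":1},{"tx":9,"ty":9,"tz":-1,"yaw":0,"grip":1},{"tx":11.5,"ty":11.5,"tz":-1,"yaw":0,"grip":1},{"tx":13.5,"ty":13.5,"tz":-1,"yaw":0,"grip":1},{"tx":13.5,"ty":13.5,"tz":-1,"yaw":0,"grip":1}]'
python3 - <<'E'
from h import *
d=snap('side','s10')
c=d['color'][190:290,250:350,::-1]
cv2.imwrite('pics/s10c.png',cv2.resize(c,None,fx=5.5,fy=5.5,interpolation=cv2.INTER_CUBIC))
E
```

```text
clock: 9.8
position: [0.566, 0.0758, 0.2069]
eef_rot: [[-0.708, 0.706, -0.004], [0.706, 0.708, 0.004], [0.006, -0.001, -1.0]]
contact_force: [0.4, -2.0, -0.7]
finger_gap: -0.001
```

View pics/s10c.png

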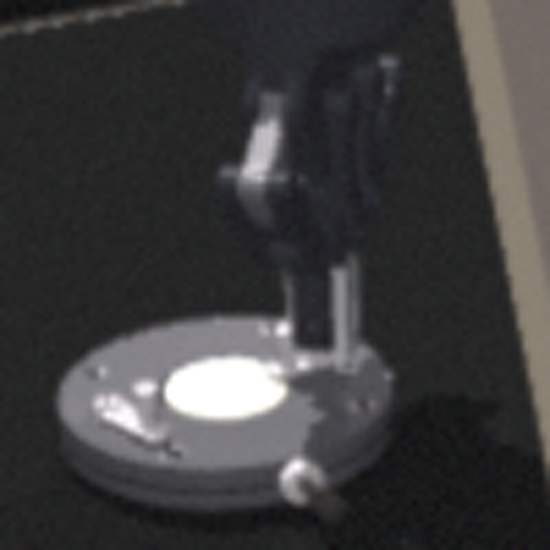

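The pin top is now at about (283,327), beside the far screw, and the strip reaches the disc. I'll press on to the hard stop while watching the force.

```bash
python3 -m crank '[{"tx":1,"ty":1,"tz":0,"yaw":0,"grip":1},{"tx":1.5,"ty":1.5,"tz":0,"yaw":0,"grip":1},{"tx":1.5,"ty":1.5,"tz":0,"yaw":0,"grip":1}]'
python3 -m crank '[{"tx":1,"ty":1,"tz":0,"yaw":0,"grip":1},{"tx":1,"ty":1,"tz":0,"yaw":0,"grip":1}]'
python3 - <<'E'
from h import *
d=snap('side','s11')
c=d['color'][190:290,250:350,::-1]
cv2.imwrite('pics/s11c.png',cv2.resize(c,None,fx=5.5,fy=5.5,interpolation=cv2.INTER_CUBIC))
E
```

```text
clock: 10.15
position: [0.5675, 0.0769, 0.207]
eef_rot: [[-0.708, 0.706, -0.004], [0.706, 0.708, 0.003], [0.005, -0.001, -1.0]]
contact_force: [0.0, -4.9, -0.5]
finger_gap: 0.003
clock: 10.35
position: [0.5685, 0.0774, 0.207]
eef_rot: [[-0.707, 0.707, -0.004], [0.707, 0.707, 0.001], [0.004, -0.002, -1.0]]
contact_force: [-0.4, -4.8, -1.2]
finger_gap: 0.002
```

View pics/s11c.png

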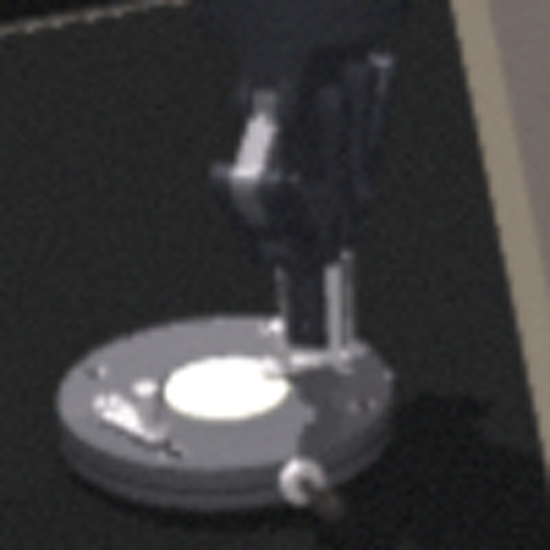

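```bash
python3 -m crank '[{"tx":-3,"ty":-3,"tz":0,"yaw":0,"grip":1},{"tx":-9,"ty":-9,"tz":0,"yaw":0,"grip":1},{"tx":-12,"ty":-12,"tz":40,"yaw":0,"grip":1},{"tx":-20,"ty":-20,"tz":80,"yaw":0,"grip":1},{"tx":-20,"ty":-20,"tz":80,"yaw":0,"grip":1}]'
python3 - <<'E'
from h import *
d=snap('side','s12')
c=d['color'][230:290,255:335,::-1]
cv2.imwrite('pics/s12c.png',cv2.resize(c,None,fx=9,fy=9,interpolation=cv2.INTER_CUBIC))
E
```

```text
clock: 10.9
position: [0.5497, 0.0568, 0.2927]
eef_rot: [[-0.707, 0.707, 0.005], [0.707, 0.707, 0.002], [-0.002, 0.005, -1.0]]
contact_force: [1.6, -0.2, -0.8]
finger_gap: 0.0
```

View pics/s12c.png

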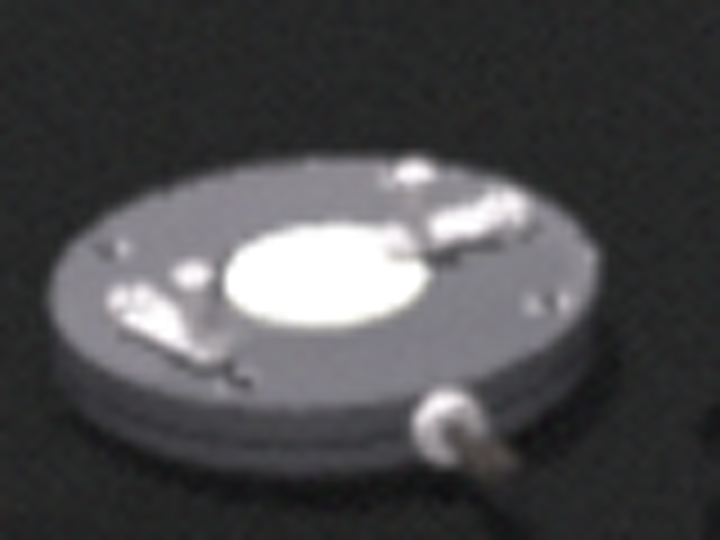

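```bash
python3 - <<'E'
from h import *
d=load('s12')
im=d['color'][...,::-1]; 
def rep(n,u,v,z): p=ray(d,255+u/9,230+v/9,z);print(n,(p*1e3).round(1));return p
# plate top rim extreme points (clicked) : left, right, top edges, front rim
from scipy.optimize import least_squares
pts=[(50,285),(75,235),(130,200),(230,167),(320,157),(500,180),(560,210),(600,262),(585,310),(100,365),(180,395),(300,407),(400,395)]
P=np.array([ray(d,255+u/9,230+v/9,.022)[:2] for u,v in pts])
q=least_squares(lambda q:np.hypot(*(P-q[:2]).T)-q[2],[.58,.11,.06],loss='soft_l1',f_scale=.001).x;print('plate side',q*1e3,((np.hypot(*(P-q[:2]).T)-q[2])*1e3).round(1))
C=q[:2]
for n,u,v,z in(('pinL',413,172,.042),('pinR',192,275,.042),('tipL',392,245,.0275),('pivL',517,208,.029),('pivR',128,300,.029),('disc',327,275,.022)):
    p=rep(n,u,v,z); r=p[:2]-C; ex=np.array([-1,-.02]);ey=np.array([.02,-1]);print('   plate',(r@ex*1e3).round(1),(r@ey*1e3).round(1))
E
```

```text
plate side [573.86122628 110.83413404  60.24624337] [-0.7  0.5  0.2  0.5 -0.2 -0.7 -0.5  0.7  0.6 -0.1  0.2  0.3 -0.9]
pinL [573.4  88.3  42. ]
   plate 0.9 22.5
pinR [550.3 149.5  42. ]
   plate 22.8 -39.1
tipL [569.8  95.6  27.5]
   plate 4.4 15.1
pivL [570.4  65.1  29. ]
   plate 4.4 45.7
pivR [570.2 157.2  29. ]
   plate 2.8 -46.4
disc [573.4 109.9  22. ]
   plate 0.5 1.0
```

In plate axes (using the side view's own plate centre), the clip_left pin is at (0.9, 22.5) against (0, 23) closed, so it is practically shut. Next, clip_right: push towards +x -y.

```bash
python3 -m crank '[{"tx":-2,"ty":20,"tz":0,"yaw":-8.5,"grip":1},{"tx":-4,"ty":40,"tz":0,"yaw":-17,"grip":1},{"tx":-6,"ty":60,"tz":0,"yaw":-25.5,"grip":1},{"tx":-8,"ty":80,"tz":0,"yaw":-34,"grip":1},{"tx":-9,"ty":95,"tz":0,"yaw":-42.5,"grip":1},{"tx":-9,"ty":107,"tz":0,"yaw":-51,"grip":1},{"tx":-9,"ty":107,"tz":0,"yaw":-59.5,"grip":1},{"tx":-9,"ty":107,"tz":0,"yaw":-68,"grip":1},{"tx":-9,"ty":107,"tz":0,"yaw":-76.5,"grip":1},{"tx":-9,"ty":107,"tz":0,"yaw":-85,"grip":1},{"tx":-9,"ty":107,"tz":0,"yaw":-90,"grip":1},{"tx":-9,"ty":107,"tz":-40,"yaw":-90,"grip":1},{"tx":-9,"ty":107,"tz":-76,"yaw":-90,"grip":1},{"tx":-9,"ty":107,"tz":-76,"yaw":-90,"grip":1}]'
python3 - <<'E'
from h import *
d=snap('side','s13')
c=d['color'][190:290,240:340,::-1]
cv2.imwrite('pics/s13c.png',cv2.resize(c,None,fx=5.5,fy=5.5,interpolation=cv2.INTER_CUBIC))
E
```

```text
clock: 12.35
position: [0.537, 0.1636, 0.2089]
eef_rot: [[0.707, 0.707, -0.008], [0.707, -0.707, -0.004], [-0.009, -0.003, -1.0]]
contact_force: [-1.3, -0.2, -0.1]
finger_gap: 0.001
```

View pics/s13c.png

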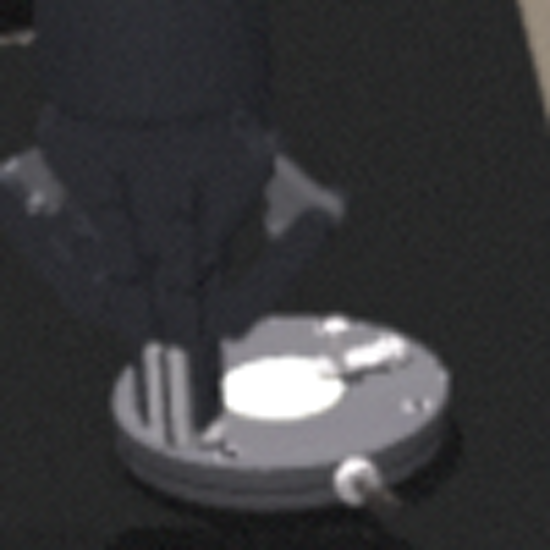

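The fingers stand on the near outer side of the clip_right pin, tips at crop (180,440). Pushing now.

```bash
python3 -m crank '[{"tx":3.5,"ty":0,"tz":-2,"yaw":0,"grip":1},{"tx":6.5,"ty":-3,"tz":-2,"yaw":0,"grip":1},{"tx":9.5,"ty":-6,"tz":-2,"yaw":0,"grip":1},{"tx":12.5,"ty":-9,"tz":-2,"yaw":0,"grip":1},{"tx":15.5,"ty":-12,"tz":-2,"yaw":0,"grip":1},{"tx":18.5,"ty":-15,"tz":-2,"yaw":0,"grip":1},{"tx":21.5,"ty":-18,"tz":-2,"yaw":0,"grip":1},{"tx":24.5,"ty":-21,"tz":-2,"yaw":0,"grip":1},{"tx":24.5,"ty":-21,"tz":-2,"yaw":0,"grip":1}]'
python3 - <<'E'
from h import *
d=snap('side','s14')
c=d['color'][190:290,240:340,::-1]
cv2.imwrite('pics/s14c.png',cv2.resize(c,None,fx=5.5,fy=5.5,interpolation=cv2.INTER_CUBIC))
E
```

```text
clock: 13.3
position: [0.5638, 0.1429, 0.2099]
eef_rot: [[0.707, 0.707, -0.003], [0.707, -0.707, -0.002], [-0.003, -0.001, -1.0]]
contact_force: [-0.0, 2.6, 1.6]
finger_gap: -0.0
```

View pics/s14c.png

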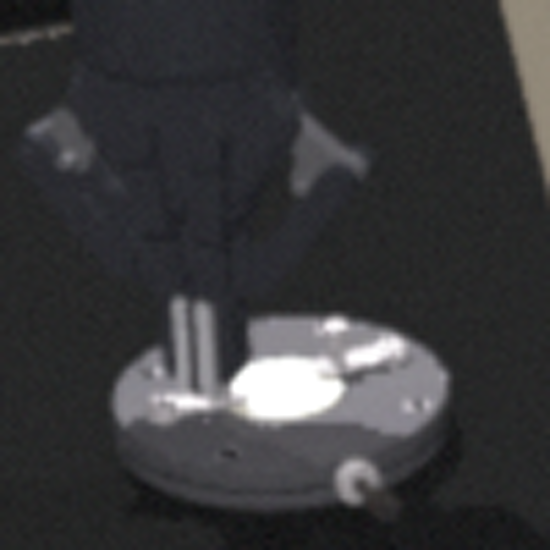

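The strip now points at the disc, from crop (160,405) to (240,400). A little more to reach the stop.

```bash
python3 -m crank '[{"tx":1.5,"ty":-1.5,"tz":0,"yaw":0,"grip":1},{"tx":3,"ty":-2.5,"tz":0,"yaw":0,"grip":1},{"tx":3,"ty":-2.5,"tz":0,"yaw":0,"grip":1}]'
python3 -m crank '[{"tx":1,"ty":0,"tz":0,"yaw":0,"grip":1},{"tx":2,"ty":0,"tz":0,"yaw":0,"grip":1},{"tx":2,"ty":0,"tz":0,"yaw":0,"grip":1}]'
python3 -m crank '[{"tx":1,"ty":0,"tz":0,"yaw":0,"grip":1},{"tx":1,"ty":0,"tz":0,"yaw":0,"grip":1}]'
```

```text
clock: 13.65
position: [0.5663, 0.1412, 0.2097]
eef_rot: [[0.706, 0.708, -0.004], [0.708, -0.706, -0.0], [-0.003, -0.003, -1.0]]
contact_force: [-1.2, 7.6, 1.8]
finger_gap: 0.001
clock: 13.95
position: [0.5672, 0.1415, 0.2095]
eef_rot: [[0.706, 0.708, -0.007], [0.709, -0.706, 0.0], [-0.005, -0.005, -1.0]]
contact_force: [-5.3, 4.0, 3.9]
finger_gap: 0.001
clock: 14.15
position: [0.5675, 0.1416, 0.2095]
eef_rot: [[0.705, 0.709, -0.009], [0.709, -0.705, 0.0], [-0.006, -0.007, -1.0]]
contact_force: [-4.9, 3.0, 4.5]
finger_gap: 0.001
```

```bash
python3 -m crank '[{"tx":3,"ty":0,"tz":-2,"yaw":0,"grip":1},{"tx":3,"ty":0,"tz":-2,"yaw":0,"grip":1},{"tx":3,"ty":0,"tz":-2,"yaw":0,"grip":1}]'
python3 -m crank '[{"tx":-6,"ty":4,"tz":0,"yaw":0,"grip":1},{"tx":-12,"ty":10,"tz":0,"yaw":0,"grip":1},{"tx":-14,"ty":12,"tz":40,"yaw":0,"grip":1},{"tx":-20,"ty":15,"tz":80,"yaw":0,"grip":1},{"tx":-20,"ty":15,"tz":80,"yaw":0,"grip":1}]'
python3 - <<'E'
from h import *
d=snap('side','s15')
c=d['color'][230:290,255:335,::-1]
cv2.imwrite('pics/s15c.png',cv2.resize(c,None,fx=9,fy=9,interpolation=cv2.INTER_CUBIC))
E
```

```text
clock: 14.45
position: [0.5691, 0.1423, 0.2075]
eef_rot: [[0.705, 0.709, -0.012], [0.709, -0.705, 0.002], [-0.007, -0.01, -1.0]]
contact_force: [-6.8, 6.0, 5.7]
finger_gap: -0.0
clock: 14.95
position: [0.5506, 0.1579, 0.2931]
eef_rot: [[0.705, 0.71, -0.002], [0.71, -0.705, 0.003], [0.0, -0.003, -1.0]]
contact_force: [1.0, -0.2, -0.5]
finger_gap: 0.005
```

View pics/s15c.png

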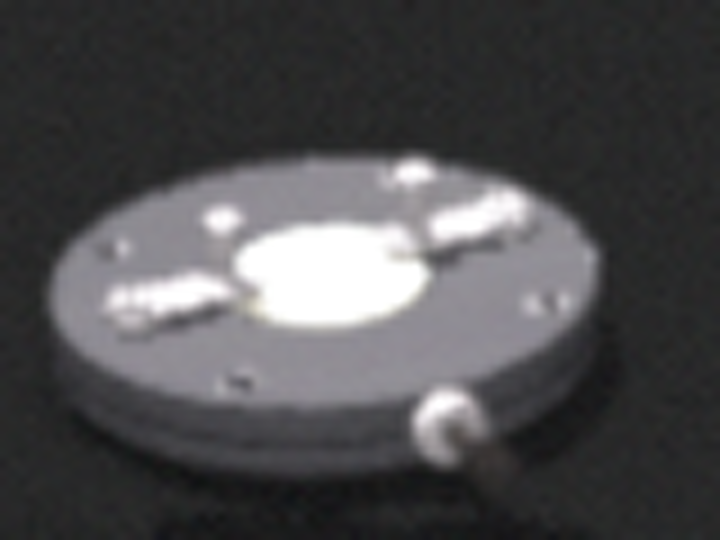

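Both clips now lie over the disc: pin tops at crop (222,218) and (413,172). I'll move the arm aside for a top view.

```bash
python3 -m crank '[{"tx":0,"ty":-20,"tz":50,"yaw":0,"grip":1},{"tx":-10,"ty":-50,"tz":90,"yaw":0,"grip":1},{"tx":-30,"ty":-90,"tz":100,"yaw":0,"grip":1},{"tx":-50,"ty":-130,"tz":100,"yaw":0,"grip":1},{"tx":-65,"ty":-170,"tz":100,"yaw":0,"grip":1},{"tx":-80,"ty":-210,"tz":100,"yaw":0,"grip":1},{"tx":-95,"ty":-250,"tz":100,"yaw":0,"grip":1},{"tx":-110,"ty":-290,"tz":100,"yaw":0,"grip":1},{"tx":-130,"ty":-330,"tz":100,"yaw":0,"grip":1},{"tx":-150,"ty":-370,"tz":100,"yaw":0,"grip":1},{"tx":-170,"ty":-410,"tz":100,"yaw":0,"grip":1},{"tx":-190,"ty":-450,"tz":100,"yaw":0,"grip":1},{"tx":-200,"ty":-480,"tz":100,"yaw":0,"grip":1},{"tx":-200,"ty":-480,"tz":100,"yaw":0,"grip":1},{"tx":-200,"ty":-480,"tz":100,"yaw":0,"grip":1}]'
python3 - <<'E'
from h import *
t=snap('top','t2')
c=t['color'][185:290,225:335,::-1]
cv2.imwrite('pics/t2c.png',cv2.resize(c,None,fx=5.4,fy=5.4,interpolation=cv2.INTER_CUBIC))
E
```

```text
clock: 16.5
position: [0.3496, -0.3229, 0.3895]
eef_rot: [[0.706, 0.708, -0.007], [0.708, -0.706, 0.004], [-0.002, -0.007, -1.0]]
contact_force: [0.3, -0.1, -0.3]
finger_gap: 0.002
```

View pics/t2c.png

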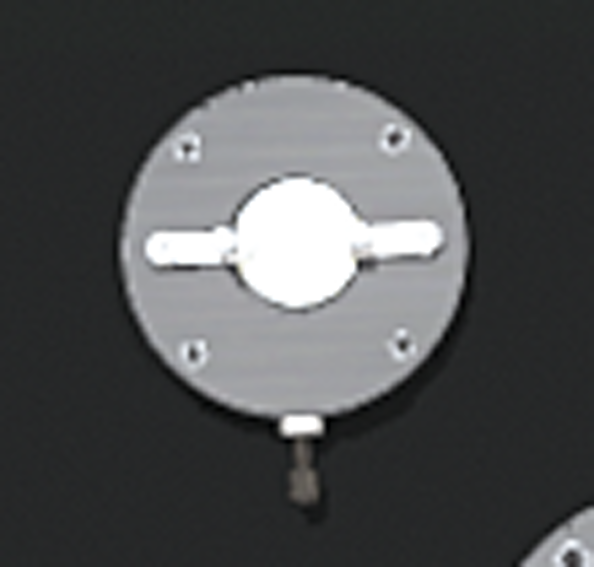

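View pics/t2.png

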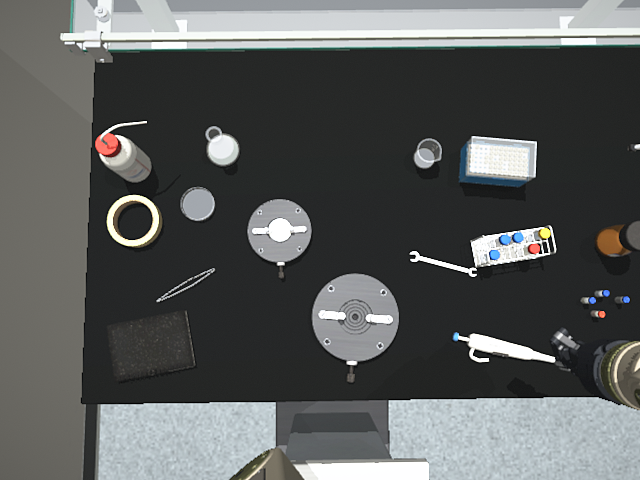

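The top view shows the disc centred in the recess (crop (297,242)). Both strips lie on one line, from (160,249) to (430,237), with a slope of about 2.5°, matching the plate's screw rows at 2.2–3.0°. So both clips are closed. The spanner, tweezers, dish and beaker are unmoved and the arm is clear.

```bash
python3 -c "
from station import *
print(hand_in())"
```

```text
the job is handed in; nothing more can be done
None
```

The disc is seated in the recess of the smaller plate, both clips are closed over its edge, and the job is handed in at about 16.5 s. The disc was only ever pushed, with two fingertips from its far side. I then pushed each clip round by its pin with the fingers shut, clip_left first.

**Disc:** part-way through the push, depth showed it still tilted with one edge on the rim. Another 0.7 mm dropped it. It then read flat and level with the plate face, 20.6–20.8 mm for both, and the final top view shows it centred in the recess.

**Clips:** in the top view both strips lie on one line, within about half a degree of the plate's own axis. In the side view, the clip_left pin measured about 1 mm from its closed position. I didn't measure the clip_right pin that way. It met steady resistance of about 10 N at the end of its push. The clip_left push gave no clear hard-stop force, so its closure rests on the images.

**Other things:** the spanner, tweezers, petri dish and beaker are where they were, and the arm was clear of everything at hand-in. The highest contact force I saw was about 11 N.

**Disagreement:** the two cameras put the plate centre about 5 mm apart. I used the top camera, and the point where the disc dropped in agreed with it.

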